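# Clear the side table for reading

## Task

Get this table ready for reading. Stack all the cups upright in a single nested stack on the cork mat in the tray, each fully home in the one below; put the whole walnuts back in the wooden bowl; and turn the lamp's head so that its light faces the middle of the open book. Leave everything else where it lies.

Things in the scene. Friction and masses are not known exactly. Their poses are not given: they have to be found in the camera images.
- cup1: white squat stacking cup, may be absent; all of one shape, mouth up: 54 mm tall, foot 48 mm across, flaring to 56 mm at 27 mm height, there a step out to a straight collar 67 mm across (height 27 to 54), wall 3 mm, 130 g. Starts upright on the table. Nested, its step rests on the rim below: each cup adds 27 mm. Origin: centre of the foot's underside; z up its axis.
- cup2: teal squat stacking cup, may be absent; all of one shape, mouth up: 54 mm tall, foot 48 mm across, flaring to 56 mm at 27 mm height, there a step out to a straight collar 67 mm across (height 27 to 54), wall 3 mm, 130 g. Starts upright on the table. Nested, its step rests on the rim below: each cup adds 27 mm. Origin: centre of the foot's underside; z up its axis.
- cup3: terracotta-pink squat stacking cup, may be absent; all of one shape, mouth up: 54 mm tall, foot 48 mm across, flaring to 56 mm at 27 mm height, there a step out to a straight collar 67 mm across (height 27 to 54), wall 3 mm, 130 g. Starts upright on the table. Nested, its step rests on the rim below: each cup adds 27 mm. Origin: centre of the foot's underside; z up its axis.
- cup4: sand-yellow squat stacking cup, may be absent; all of one shape, mouth up: 54 mm tall, foot 48 mm across, flaring to 56 mm at 27 mm height, there a step out to a straight collar 67 mm across (height 27 to 54), wall 3 mm, 130 g. Starts upright on the table. Nested, its step rests on the rim below: each cup adds 27 mm. Origin: centre of the foot's underside; z up its axis.
- cup5: slate-grey squat stacking cup, may be absent; all of one shape, mouth up: 54 mm tall, foot 48 mm across, flaring to 56 mm at 27 mm height, there a step out to a straight collar 67 mm across (height 27 to 54), wall 3 mm, 130 g. Starts upright on the table. Nested, its step rests on the rim below: each cup adds 27 mm. Origin: centre of the foot's underside; z up its axis.
- walnut1: whole brown walnut, may be absent: 40 mm across at 19 mm height, 40 mm tall, with a flat end 20 mm across on which it stands at the start, 18 g. Origin: centre of that flat end; z up along its axis.
- walnut2: whole brown walnut, may be absent: 40 mm across at 19 mm height, 40 mm tall, with a flat end 20 mm across on which it stands at the start, 18 g. Origin: centre of that flat end; z up along its axis.
- walnut3: whole brown walnut, may be absent: 40 mm across at 19 mm height, 40 mm tall, with a flat end 20 mm across on which it stands at the start, 18 g. Origin: centre of that flat end; z up along its axis.
- cork_mat (a point): centre of the top face of the round cork mat (90 mm across) at one end of the white serving tray, 12 mm above the table. The tray (340 x 200 mm, rim 26 mm above the table) is fixed to the table; this frame's x axis points along the tray to the bowl, z up.
- bowl_floor (a point): centre of the inner floor of the dark wooden bowl at the other end of the tray, 170 mm from the cork mat's centre: 144 mm across and 134 mm clear at the rim, rim 39 mm above this point, inner floor some 85 mm across, 15 mm above the table. Fixed to the tray. z up.
- lamp_head (a joint): swivel of the reading lamp's head on its upright stem, rad, positive anticlockwise from above, range -1.7 to 1.7; 0 points the light along the lamp foot's own front. It stays where it is left (friction torque 0.12 N m). The lamp's foot (132 mm across) is fixed to the table.
- lamp_face (a point): centre of the warm, copper-rimmed round light face (132 mm across) of the white dome-shaped lamp head, 165 mm above the table, 25 mm ahead of the swivel axis. Frame turns with the head: x is the horizontal heading of the light, z up.
- lamp_bar (a point): middle of the wooden carrying bar on top of the lamp head, on the vertical swivel axis, 260 mm above the table. The bar is level, 12 mm thick, 14 mm tall, 74 mm long along the frame's y axis, a thin post at each end; the dome's top is 22 mm below the bar's underside. x is the light's horizontal heading.
- book_middle (a point): middle of the open book (170 x 250 mm, 18 mm high, teal cover, two white pages, red ribbon in the fold) lying beyond the cups, fixed. z up; its fold runs along x.
- tealight: amber glass tealight, 50 mm across, 38 mm tall, among the cups; leave alone. Origin: centre of its underside.
- remote: black remote control, 165 x 44 x 18 mm; leave alone. Origin: centre of its underside.
- glasses_case: blue spectacles case, 160 mm long, 54 mm across; leave alone. Origin: 27 mm above the table, at its middle.

How it is judged:
By the outcome, as a careful person would: the job done as asked, in the order asked, and still so for the second after the job is handed in, with the robot touching nothing.
Of cup1, cup2, cup3, cup4, cup5 only 3 to 5 are there at a start; the rules pass over those that are not, and their reading is None.
Of walnut1, walnut2, walnut3 only 2 to 3 are there at a start; the rules pass over those that are not, and their reading is None.
At some moment in a run one of cup1, cup2, cup3, cup4, cup5, walnut1, walnut2, walnut3 may be knocked a few centimetres aside while the robot is not near it.
It also fails if it takes over 210 s, if anything falls off the work surface, if the arm or the gripper's body presses on something with over 40 N, if the wrist force passes 120 N, or if a joint passes its speed limit or range.

## Robot

A 6-joint arm with a two-finger parallel gripper is mounted at the origin on the work surface. World frame = base frame: x ahead of the robot, y to its left, z up, the work surface at z = 0. Lengths are in m, angles in rad, forces in N, time in s.
With the tool pointing down it reaches from about 0.35 to 0.775 m from the base axis. Payload 7.3 kg.
Tool frame: the origin (TCP) lies at the very end of the fingers, on their centre line; the grasp point (between the pads) lies 19 mm behind it; z points along the fingers, y is the line along which they close (so a half turn about z gives the same grasp; the last joint's range is limited). The gripper opens to 92 mm and grips with 3 to 60 N. Pads are 19 mm wide; open, the fingers measure 130 mm over their backs; the gripper's body (75 mm by 190 mm) begins 47 mm behind the grasp point.
Start: joints at [0.979, 0.342, 1.524, -0, 1.275, -0.146], TCP at [0.226, 0.474, 0.227] pointing down, gripper open.
Joint ranges: [-2.53, 2.53], [-0.77, 2.02], [0.04, 2.7], [-1, 4.14], [0.28, 2.66], [-3.11, 3.11]. Speed limits (rad/s): [2.57, 2.57, 3.14, 3.14, 3.14, 3.14].

## Interface

Orientations are given as [roll, pitch, yaw] about the fixed x, y, z axes, in that order (R = Rz(yaw) Ry(pitch) Rx(roll)).
In Python, from cell import telemetry, eyes, job gives the robot as it stands.
- The arm moves only by the tool apply_moves, never from a script. Its arguments are lists of equal length, an entry for each row: "delta_pos": the shift along the world's x, y, z each as a share of 0.4 m, from -1 to 1, a list of three; "dr": the turn, a rotation vector about the world's x, y, z each as a share of 0.5 rad, from -1 to 1, a list of three; "jaw": the opening, from 0 (shut) to 1 (fully open). A call has 1 to 8 rows; each row is the pose to reach, as a shift and turn from the pose commanded when the call began; what a row does not reach only later rows make up. A row lasts 1/12 s, in which the tool goes at most 41.7 mm and 7.16 degrees, less where a joint would pass 70% of its speed; a pose out of reach is approached as far as the arm can. A call with a number of a shift or a turn outside -1 to 1 is refused whole. A call with a gripper value outside its range is refused whole. The fingers move at their own pace and stop on an object; "force" is the grip in N (left out, the last holds). Time passes only in rows, so rows that repeat a pose let the fingers close. It gives the time, the measured TCP pose, the force, the opening and the grip force at its end, in the units of the state.
- telemetry.observe(): the state, without advancing time (a new reading comes with each control period).
- eyes.read_camera(name): name is "side" or "top"; returns the picture (384x512x3 uint8, red, green, blue); there is no depth.
- eyes.camera_model(name): a dict with "vertical_fov" (degrees; the focal length in pixels is half the picture's height over the tangent of half this angle, whatever the lens; pixels are square), "cx", "cy" (the principal point, pixels), "k1" (the pictures are not rectified: a ray, as slopes to the right and down, at radius r is drawn at 1 + k1 r^2 times it, then the intrinsics apply), "rvec" (rotation vector, rad) and "tvec" (3), from world to camera coordinates, as OpenCV has them. Camera axes: x right, y down, z forward; pixel columns grow to the right and rows downward; lengths in m; the calibration is good to about 2 mm. A picture is of the moment at which its call begins. camera_model takes no time and is no camera call.
- job.hand_in(): hands the job in; it is judged then, once.
The state is a dict: "time": time; "qpos": joint angles; "qvel": joint speeds; "joint_efforts": joint torques, N m; "tool_pos": TCP position; "tool_rot": TCP orientation; "contact_force": force on the tool from outside, world axes, zero at the start; "torque": the same for the moment, N m; "opening": finger opening in m; "grip_force": force on a finger pad.
Only numpy, scipy, OpenCV 4.12 (cv2) and the standard library are available. Lean on these libraries where they do the work, as an engineer would, in place of code of your own. Each camera call takes 0.05 s, during which the arm holds its last target. There are 200 camera calls.

## Working session

There is one attempt and no reset: what is moved stays moved. The work goes in short steps, Python scripts to look and compute and a tool call to move; the robot and the scene stay as the last step left them, time stands still between calls to the robot, and variables do not carry over. Pictures are saved under pics/ and viewed, at most 14 in all, crops included, and the job is handed in when it is done.

Besides the shell and the picture viewer there is one more tool, called after "Call:" as name(argument=value, ...) on one line, values as JSON. apply_moves: Moves the arm, as the interface text tells. Its arguments: {"type":"object","properties":{"delta_pos":{"type":"array"},"dr":{"type":"array"},"jaw":{"type":"array"},"force":{"type":"number"}},"required":["delta_pos","dr","jaw"]}

```bash
ls; mkdir -p pics; cat > h.py <<'E'
import numpy as np, cv2
from cell import telemetry, eyes, job
def save(n,name):
    im=eyes.read_camera(n); cv2.imwrite('pics/'+name,cv2.cvtColor(im,cv2.COLOR_RGB2BGR)); return im
def cam(n):
    m=eyes.camera_model(n); f=192/np.tan(np.radians(m['vertical_fov'])/2)
    R=cv2.Rodrigues(np.array(m['rvec'],float))[0]; return m,f,R,np.array(m['tvec'],float)
def ray(n,u,v):
    m,f,R,t=cam(n); d=np.array([(u-m['cx'])/f,(v-m['cy'])/f]); s=d.copy()
    for _ in range(30): s=d/(1+m['k1']*(s@s))
    return -R.T@t, R.T@np.array([s[0],s[1],1])
def onz(n,u,v,z):
    c,d=ray(n,u,v); return c+d*(z-c[2])/d[2]
def proj(n,p):
    m,f,R,t=cam(n); q=R@np.array(p,float)+t; s=q[:2]/q[2]; s=s*(1+m['k1']*(s@s)); return s*f+[m['cx'],m['cy']]
E
python3 - <<'E'
from h import *
for n in('top','side'):
    save(n,n+'0.png'); m,f,R,t=cam(n); print(n,m,f,-R.T@t)
print(telemetry.observe())
E
```

```text
pics
top {'vertical_fov': 47.19749796184772, 'cx': 254.8482551557159, 'cy': 186.9020857874958, 'k1': 0.014002064469301584, 'rvec': array([ 2.20942061, -1.98443095,  0.21797658]), 'tvec': array([-0.05220723,  0.61368569,  1.41401281])} 439.49679321399867 [ 0.29482128 -0.02197203  1.51372573]
side {'vertical_fov': 47.80535681031317, 'cx': 258.7501585723492, 'cy': 190.40430464269534, 'k1': -0.005094260421097768, 'rvec': array([ 2.3109151 , -0.37069182,  0.12949975]), 'tvec': array([-0.5523815 ,  0.26263596,  1.1076273 ])} 433.21795065837443 [ 0.35739775 -0.76086472  0.94567062]
{'time': 0.1, 'qpos': array([ 9.78974551e-01,  3.42648332e-01,  1.52493215e+00, -2.20486715e-05,
        1.27540625e+00, -1.45996460e-01]), 'qvel': array([ 0.00011642, -0.00288244, -0.00490728, -0.00142558,  0.00123474,
       -0.000711  ]), 'joint_efforts': array([ 1.54776197e-03, -4.32006419e+01, -2.44693744e+01,  7.19139352e-02,
        5.26839180e-02, -6.85971054e-05]), 'tool_pos': array([0.22615634, 0.47337985, 0.22611319]), 'tool_rot': array([-3.14021034e+00, -1.81946901e-04,  2.69577365e+00]), 'contact_force': array([-0.46244062, -0.00599998,  0.76200644]), 'torque': array([-0.01579646, -0.01999197,  0.07704672]), 'grip_force': 0.0, 'opening': 0.09178228770934344}
```

View pics/top0.png

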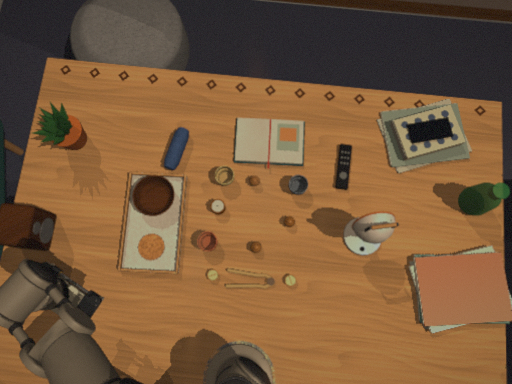

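View pics/side0.png

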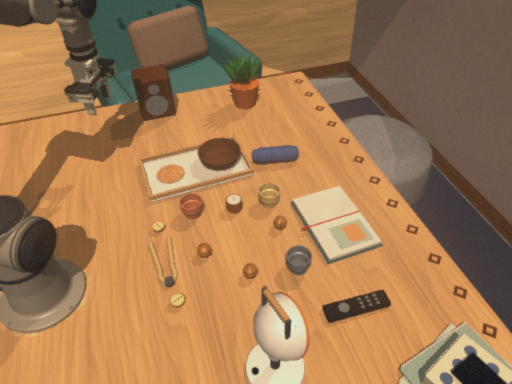

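The top view shows three cups: yellow (222,176), terracotta (206,240) and slate (298,185). There are three whole walnuts at (253,181), (288,221) and (255,246), and the tealight is at (217,207). The nutshell halves at (212,274) and (290,281) stay where they are. The tray is on the left, with the mat at (151,247) and the bowl at (154,195). The lamp is at about (365,235).

```bash
python3 - <<'E'
from h import *
a=cv2.imread('pics/top0.png')[110:300,110:410]; b=cv2.imread('pics/side0.png')[130:384,130:400]
cv2.imwrite('pics/c1.png',cv2.resize(a,(780,494),interpolation=3)); cv2.imwrite('pics/c2.png',cv2.resize(b,(621,584),interpolation=3))
E
```

```text
(no output)
```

View pics/c1.png

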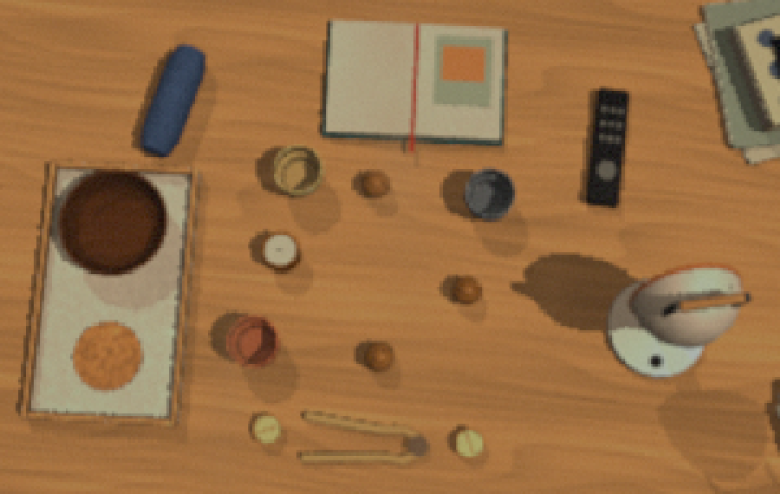

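View pics/c2.png

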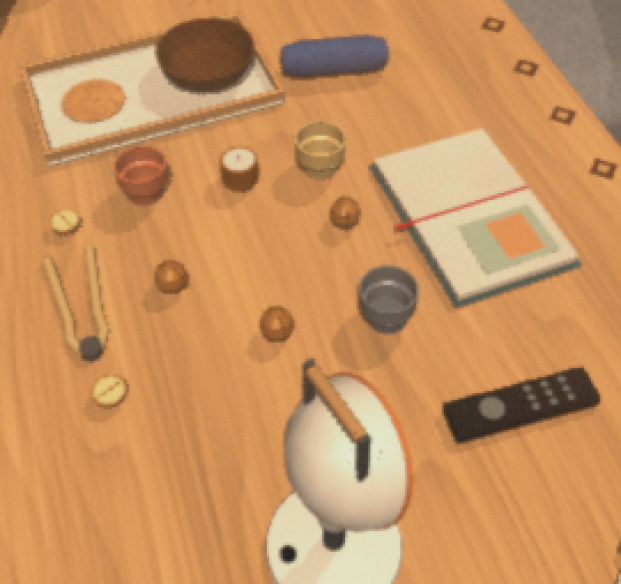

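The crops confirm the inventory: 3 cups, 3 walnuts, 2 shell halves and the tealight. In the top crop the copper rim of the lamp faces up the picture. The bar ends are at crop (672,308) and (748,297).

```bash
cat >> h.py <<'E'
T=lambda x,y:(110+x/2.6,110+y/2.6)
S=lambda x,y:(130+x/2.3,130+y/2.3)
def tri(pt,ps):
    c1,d1=ray('top',*pt); c2,d2=ray('side',*ps)
    k=np.linalg.lstsq(np.c_[d1,-d2],c2-c1,rcond=None)[0]; a=c1+k[0]*d1; b=c2+k[1]*d2
    return (a+b)/2, np.linalg.norm(a-b)
def blob(im,mask,n,z,box=None,lo=40,hi=2500):
    "blobs: pixel centre, enclosing circle at plane z (centre, radius)"
    out=[]
    k,l,st,ce=cv2.connectedComponentsWithStats(mask.astype(np.uint8))
    for i in range(1,k):
        if not lo<=st[i,4]<=hi: continue
        ys,xs=np.where(l==i)
        if box and not(box[0]<ce[i][0]<box[1] and box[2]<ce[i][1]<box[3]): continue
        P=np.array([onz(n,x,y,z)[:2] for x,y in zip(xs,ys)])
        c,r=cv2.minEnclosingCircle((P*1000).astype(np.float32)); out.append((ce[i].round(1),np.round(c,0),round(r,1),st[i,4]))
    return out
E
python3 - <<'E'
from h import *
np.set_printoptions(precision=4,suppress=True)
im=cv2.cvtColor(cv2.imread('pics/top0.png'),cv2.COLOR_BGR2RGB); 
for nm,pt,ps in [('yel',(298,170),(320,142)),('slate',(490,195),(389,291)),('red',(252,340),(143,166)),('wA',(374,184),(345,212)),('wB',(467,290),(277,323)),('wC',(379,355),(171,276)),('mat',(108,356),(94,101)),('teal',(281,250),(239,158)),
 ('bar1',(670,308),(311,371)),('bar2',(748,298),(362,439)),('barmid',(709,303),(336,405))]:
    z={'w':.02,'m':.012,'t':.038,'b':.26}.get(nm[0],.054)
    if nm=='barmid': pass
    p,e=tri(T(*pt),S(*ps)); print(nm,p,round(e,4),onz('top',*T(*pt),z)[:2],onz('side',*S(*ps),z)[:2])
for q in [(330,21),(507,29),(503,142),(324,132)]: print('book',onz('top',*T(*q),.016))
print('bookS',[onz('side',*S(*q),.016)[:2] for q in [(486,130),(576,262),(460,300),(376,164)]])
for q in [(50,166),(195,174),(175,414),(28,406)]: print('tray',onz('top',*T(*q),.026)[:2])
print('bowl',onz('top',*T(113,222),.054)[:2],onz('side',*S(206,52),.054)[:2])
print('foot',onz('top',*T(655,328),.01)[:2],onz('side',*S(333,550),.01)[:2])
h=cv2.cvtColor(im,cv2.COLOR_RGB2HSV)
for u,v in [(222,176),(206,240),(298,185),(253,181),(288,221),(255,246),(240,200),(151,247)]: print(h[v,u],h[v-3,u+3],h[v+6,u-6])
E
```

```text
yel [0.6516 0.1223 0.0435] 0.0022 [0.6479 0.1213] [0.6493 0.1121]
slate [ 0.6452 -0.1337  0.0472] 0.0046 [ 0.6413 -0.1329] [ 0.6454 -0.1383]
red [0.423  0.1536 0.0437] 0.004 [0.4201 0.1523] [0.4242 0.1433]
wA [0.6501 0.0208 0.0151] 0.0022 [0.6478 0.0208] [0.6496 0.0168]
wB [ 0.5195 -0.1164  0.0203] 0.0024 [ 0.5183 -0.1163] [ 0.5208 -0.1161]
wC [ 0.4219 -0.0103  0.0174] 0.0005 [ 0.4214 -0.0103] [ 0.4219 -0.0123]
mat [0.3853 0.343  0.006 ] 0.0039 [0.383  0.3415] [0.3871 0.3362]
teal [0.5438 0.1316 0.0398] 0.0039 [0.5421 0.1318] [0.5461 0.1336]
bar1 [ 0.4909 -0.3282  0.2467] 0.0046 [ 0.4865 -0.3248] [ 0.4907 -0.3363]
bar2 [ 0.5066 -0.4079  0.2652] 0.0013 [ 0.5068 -0.4094] [ 0.5084 -0.4052]
barmid [ 0.499  -0.3687  0.2547] 0.003 [ 0.4966 -0.3671] [ 0.4994 -0.3716]
book [0.8739 0.1068 0.016 ]
book [ 0.8884 -0.139   0.016 ]
book [ 0.7257 -0.147   0.016 ]
book [0.7138 0.0964 0.016 ]
bookS [array([0.8812, 0.0986]), array([ 0.8829, -0.1426]), array([ 0.73  , -0.1497]), array([0.7177, 0.0863])]
tray [0.6246 0.4555]
tray [0.6344 0.2606]
tray [0.3184 0.2412]
tray [0.3085 0.4297]
bowl [0.5528 0.3523] [0.5549 0.3392]
foot [ 0.4962 -0.367 ] [ 0.497  -0.3753]
[ 17 137 162] [ 18 145 162] [ 14 140  95]
[ 10 173 147] [  9 166 149] [ 10 167 134]
[30  7 73] [ 0  0 36] [20 12 63]
[ 14 179 120] [ 14 171 134] [ 15 157 166]
[ 14 178 126] [ 14 180 123] [ 15 155 176]
[ 14 183 134] [ 13 166 121] [ 15 161 154]
[ 15 154 169] [ 15 162 173] [ 14 159 165]
[ 14 173 162] [ 15 166 174] [ 14 174 170]
```

Both views agree to within a few mm, and the mat–bowl distance (170 mm) and book size match the given values. I'll start with the red cup.

Call:
apply_moves(delta_pos=[[0.4,-0.65,-0.125],[0.4,-0.65,-0.125],[0.4,-0.65,-0.125],[0.4,-0.65,-0.125],[0.4,-0.65,-0.125],[0.4,-0.65,-0.125],[0.4,-0.65,-0.125],[0.4,-0.65,-0.125]], dr=[[0,0,0],[0,0,0],[0,0,0],[0,0,0],[0,0,0],[0,0,0],[0,0,0],[0,0,0]], jaw=[1,1,1,1,1,1,1,1], force=15)

```text
time: 0.77
tool_pos: [0.3877, 0.2101, 0.1759]
tool_rot: [-3.14, 0.0, 2.693]
contact_force: [0.2, 0.4, 0.0]
opening: 0.092
grip_force: 0.0
```

```bash
cat >> h.py <<'E'
OBJ=dict(yel=(.649,.120,.03),slate=(.643,-.134,.03),red=(.421,.151,.03),wA=(.649,.020,.02),wB=(.519,-.116,.02),wC=(.4217,-.0105,.02))
def check():
    "mean abs change from first pictures at each object's place, in both views"
    out={}
    for n in('top','side'):
        im=save(n,'now_%s.png'%n).astype(int); r=cv2.cvtColor(cv2.imread('pics/%s0.png'%n),cv2.COLOR_BGR2RGB).astype(int)
        for k,p in OBJ.items():
            u,v=proj(n,p).round().astype(int); s=np.s_[v-12:v+13,u-12:u+13]
            out.setdefault(k,[]).append(round(float(abs(im[s]-r[s]).mean()),1))
    print(out)
E
python3 - <<'E'
from h import *
check(); s=telemetry.observe(); print(s['tool_pos'],s['tool_rot'])
im=cv2.cvtColor(cv2.imread('pics/top0.png'),cv2.COLOR_BGR2HSV).astype(int); H,Sa,V=im[...,0],im[...,1],im[...,2]
print('red',blob(None,(H<=11)&(Sa>100),'top',.054,(190,225,225,260)))
print('slate',blob(None,(Sa<70),'top',.054,(280,320,165,205)))
d=(H>=18)&(Sa>50); print('yel',blob(None,d,'top',.054,(205,240,160,195),20))
E
```

```text
{'yel': [5.7, 2.7], 'slate': [4.9, 2.4], 'red': [10.5, 2.1], 'wA': [6.0, 2.5], 'wB': [6.1, 2.6], 'wC': [6.0, 2.6]}
[0.38731725 0.21127263 0.17600595] [-3.14028299e+00 -7.08320977e-04  2.69117813e+00]
red [(array([206.9, 241.1]), array([420., 152.]), 34.1, np.int32(312))]
slate [(array([297.7, 184.4]), array([ 643., -129.]), 33.6, np.int32(278))]
yel [(array([223.2, 175.1]), array([650., 123.]), 35.0, np.int32(218))]
```

Call:
apply_moves(delta_pos=[[0.085,-0.15,-0.1],[0.085,-0.15,-0.1],[0.085,-0.15,-0.15],[0.085,-0.15,-0.23],[0.085,-0.15,-0.3],[0.085,-0.15,-0.365],[0.085,-0.15,-0.365],[0.085,-0.15,-0.365]], dr=[[0,0,0],[0,0,0],[0,0,0],[0,0,0],[0,0,0],[0,0,0],[0,0,0],[0,0,0]], jaw=[1,1,1,1,1,1,1,1])

```text
time: 1.53
tool_pos: [0.4193, 0.1544, 0.0303]
tool_rot: [-3.14, -0.003, 2.697]
contact_force: [-0.5, 0.1, 1.2]
opening: 0.0919
grip_force: 0.0
```

Call:
apply_moves(delta_pos=[[0,0,0],[0,0,0],[0,0,0],[0,0,0],[0,0,0],[0,0,0],[0,0,0],[0,0,0]], dr=[[0,0,0],[0,0,0],[0,0,0],[0,0,0],[0,0,0],[0,0,0],[0,0,0],[0,0,0]], jaw=[0.5,0.5,0.5,0.5,0.5,0.5,0.5,0.5])

```text
time: 2.2
tool_pos: [0.421, 0.154, 0.0317]
tool_rot: [3.14, 0.001, 2.696]
contact_force: [-0.9, 1.2, 6.9]
opening: 0.0654
grip_force: 14.9
```

Call:
apply_moves(delta_pos=[[0,0,0.1],[0,0,0.2],[-0.02,0.1,0.2],[-0.04,0.2,0.2],[-0.06,0.3,0.2],[-0.075,0.4,0.2],[-0.0875,0.4675,0.2],[-0.0875,0.4675,0.2]], dr=[[0,0,0],[0,0,0],[0,0,0],[0,0,0],[0,0,0],[0,0,0],[0,0,0],[0,0,0]], jaw=[0.5,0.5,0.5,0.5,0.5,0.5,0.5,0.5])

```text
time: 2.87
tool_pos: [0.3842, 0.3452, 0.1109]
tool_rot: [3.139, -0.0, 2.7]
contact_force: [0.2, -0.7, -0.7]
opening: 0.0648
grip_force: 15.0
```

Call:
apply_moves(delta_pos=[[0,0,0],[0,0,-0.06],[0,0,-0.11],[0,0,-0.14],[0,0,-0.155],[0,0,-0.165],[0,0,-0.17],[0,0,-0.17]], dr=[[0,0,0],[0,0,0],[0,0,0],[0,0,0],[0,0,0],[0,0,0],[0,0,0],[0,0,0]], jaw=[0.5,0.5,0.5,0.5,0.5,0.5,0.5,0.5])

```text
time: 3.53
tool_pos: [0.3859, 0.3398, 0.0437]
tool_rot: [-3.141, 0.001, 2.695]
contact_force: [-0.2, -1.0, 0.0]
opening: 0.0651
grip_force: 15.0
```

Call:
apply_moves(delta_pos=[[0,0,-0.004],[0,0,-0.004],[0,0,-0.004],[0,0,-0.004],[0,0,-0.004]], dr=[[0,0,0],[0,0,0],[0,0,0],[0,0,0],[0,0,0]], jaw=[0.5,0.5,1,1,1])

```text
time: 3.95
tool_pos: [0.3859, 0.3408, 0.0417]
tool_rot: [3.14, 0.001, 2.695]
contact_force: [0.2, -0.4, -0.6]
opening: 0.0807
grip_force: 0.0
```

Call:
apply_moves(delta_pos=[[0,0,0],[0,0,0.05],[0,0,0.15],[0,0,0.25],[0,0,0.3],[0.1,-0.1,0.3],[0.2,-0.2,0.3],[0.25,-0.25,0.3]], dr=[[0,0,0],[0,0,0],[0,0,0],[0,0,0],[0,0,0],[0,0,0],[0,0,0],[0,0,0]], jaw=[1,1,1,1,1,1,1,1])

```text
time: 4.62
tool_pos: [0.4746, 0.2519, 0.162]
tool_rot: [3.14, 0.001, 2.698]
contact_force: [0.8, 0.1, 0.4]
opening: 0.0914
grip_force: 0.0
```

```bash
python3 - <<'E'
from h import *
check(); s=telemetry.observe(); print(s['tool_pos'],s['tool_rot'])
im=cv2.cvtColor(cv2.imread('pics/now_top.png'),cv2.COLOR_BGR2HSV).astype(int); H,Sa,V=im[...,0],im[...,1],im[...,2]
print('red',blob(None,(H<=11)&(Sa>100),'top',.066,(120,225,205,270)))
print('yel',blob(None,(H>=18)&(Sa>50),'top',.054,(205,240,160,195),20), proj('top',(.3855,.3405,.066)))
a=cv2.imread('pics/now_top.png')[110:300,110:410];cv2.imwrite('pics/c3.png',cv2.resize(a,(780,494),interpolation=3))
E
```

```text
{'yel': [5.3, 3.7], 'slate': [4.7, 3.2], 'red': [29.5, 39.0], 'wA': [5.8, 3.6], 'wB': [5.8, 3.7], 'wC': [5.7, 3.6]}
[0.47766537 0.24858792 0.1612278 ] [3.14108243e+00 2.66495166e-03 2.69058673e+00]
red []
yel [(array([223.6, 174.7]), array([649., 124.]), 35.2, np.int32(230))] [148.15418019 244.8089217 ]
```

View pics/c3.png

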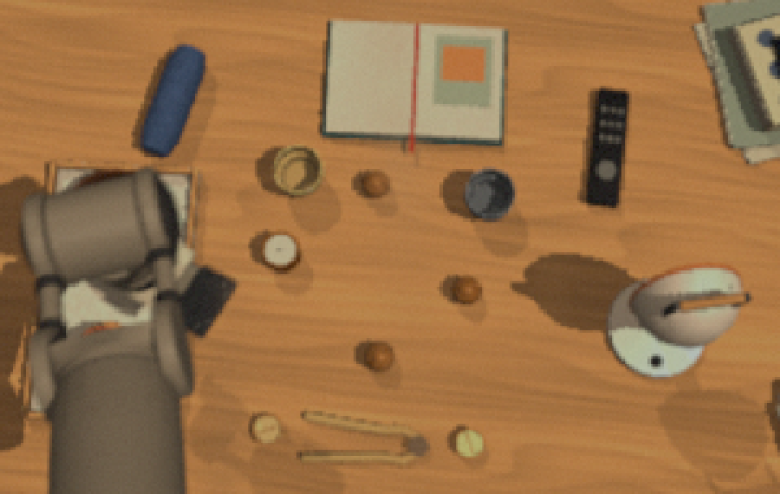

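Call:
apply_moves(delta_pos=[[0.09,-0.065,0],[0.18,-0.13,0],[0.26,-0.19,-0.05],[0.34,-0.25,-0.1],[0.43,-0.32,-0.1],[0.43,-0.32,-0.1],[0.43,-0.32,-0.1],[0.43,-0.32,-0.1]], dr=[[0,0,0],[0,0,0],[0,0,0],[0,0,0],[0,0,0],[0,0,0],[0,0,0],[0,0,0]], jaw=[1,1,1,1,1,1,1,1])

```text
time: 5.38
tool_pos: [0.6453, 0.1243, 0.1202]
tool_rot: [-3.141, -0.002, 2.695]
contact_force: [-0.4, 0.3, 0.1]
opening: 0.0918
grip_force: 0.0
```

```bash
python3 - <<'E'
from h import *
check(); s=telemetry.observe(); print(s['tool_pos'],s['tool_rot'])
im=cv2.imread('pics/now_side.png')
cv2.imwrite('pics/c4.png',cv2.resize(im[120:250,130:330],(800,520),interpolation=3))
im=cv2.cvtColor(im,cv2.COLOR_BGR2HSV).astype(int); H,Sa,V=im[...,0],im[...,1],im[...,2]
print('red',blob(None,((H<=8)|(H>174))&(Sa>100),'side',.066,(130,330,120,250)), proj('side',(.3855,.3405,.066)))
E
```

```text
{'yel': [34.5, 18.1], 'slate': [8.3, 4.1], 'red': [25.3, 40.7], 'wA': [19.4, 4.7], 'wB': [10.5, 4.8], 'wC': [5.4, 6.4]}
[0.64468021 0.12559789 0.12117187] [ 3.14155240e+00 -9.52195983e-04  2.69677997e+00]
red [(array([325.9, 221. ]), array([768., -58.]), 85.8, np.int32(78))] [167.41514917 160.47482012]
```

View pics/c4.png

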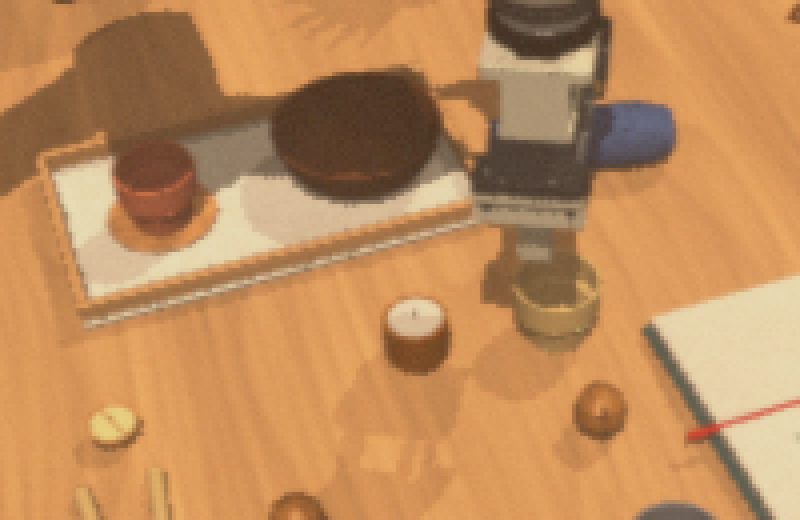

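The red cup stands upright on the mat (rim at about (169,162) in the full picture). The gripper is just above the yellow cup.

Call:
apply_moves(delta_pos=[[0.0125,-0.01,0],[0.0125,-0.01,-0.05],[0.0125,-0.01,-0.12],[0.0125,-0.01,-0.18],[0.0125,-0.01,-0.22],[0.0125,-0.01,-0.226],[0.0125,-0.01,-0.226],[0.0125,-0.01,-0.226]], dr=[[0,0,0],[0,0,0],[0,0,0],[0,0,0],[0,0,0],[0,0,0],[0,0,0],[0,0,0]], jaw=[1,1,1,1,1,1,1,1])

```text
time: 6.15
tool_pos: [0.6514, 0.1209, 0.0322]
tool_rot: [3.14, 0.002, 2.697]
contact_force: [-0.1, 0.3, 1.3]
opening: 0.0919
grip_force: 0.0
```

Call:
apply_moves(delta_pos=[[0,0,0],[0,0,0],[0,0,0],[0,0,0],[0,0,0],[0,0,0],[0,0,0],[0,0,0]], dr=[[0,0,0],[0,0,0],[0,0,0],[0,0,0],[0,0,0],[0,0,0],[0,0,0],[0,0,0]], jaw=[0.5,0.5,0.5,0.5,0.5,0.5,0.5,0.5])

```text
time: 6.82
tool_pos: [0.6513, 0.1206, 0.0316]
tool_rot: [3.14, 0.001, 2.696]
contact_force: [-1.2, 1.9, 4.7]
opening: 0.066
grip_force: 15.0
```

Call:
apply_moves(delta_pos=[[0,0,0.1],[0,0,0.2],[0,0,0.3],[-0.06,0.05,0.3],[-0.12,0.1,0.3],[-0.12,0.1,0.3]], dr=[[0,0,0],[0,0,0],[0,0,0],[0,0,0],[0,0,0],[0,0,0]], jaw=[0.5,0.5,0.5,0.5,0.5,0.5])

```text
time: 7.32
tool_pos: [0.5985, 0.1632, 0.1508]
tool_rot: [-3.141, -0.004, 2.698]
contact_force: [0.5, 0.9, -1.5]
opening: 0.0659
grip_force: 15.0
```

```bash
python3 - <<'E'
from h import *
check(); s=telemetry.observe(); print(s['tool_pos'],s['tool_rot'])
im=cv2.imread('pics/now_top.png')
cv2.imwrite('pics/c5.png',cv2.resize(im[150:300,110:310],(800,600),interpolation=3))
print(onz('side',168.7,162,.066))
E
```

```text
{'yel': [37.3, 25.2], 'slate': [7.1, 3.2], 'red': [21.7, 38.8], 'wA': [9.0, 4.5], 'wB': [9.3, 3.5], 'wC': [6.7, 6.9]}
[0.6017044  0.16080531 0.15048416] [-3.14055636e+00 -7.94712805e-04  2.69748562e+00]
[0.3881737  0.33163491 0.066     ]
```

View pics/c5.png

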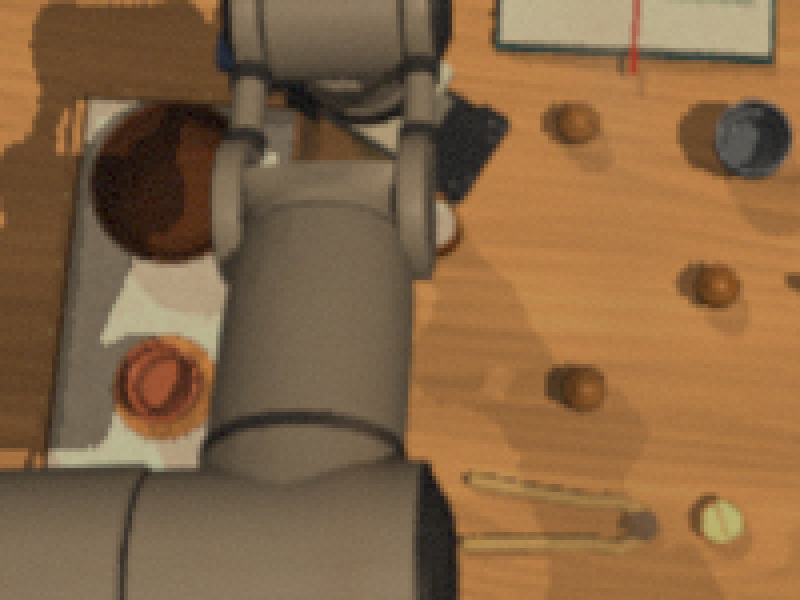

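The red cup's rim is at crop (159,379), and the arm no longer hides it. I'll measure it exactly before nesting.

```bash
python3 - <<'E'
from h import *
im=cv2.cvtColor(cv2.imread('pics/now_top.png'),cv2.COLOR_BGR2HSV).astype(int); H,Sa,V=im[...,0],im[...,1],im[...,2]
print(H[244,134:166],V[244,134:166])
for t in (9,10,11,12): print('red',t,blob(None,((H<=t)|(H>174))&(Sa>100)&(V<190),'top',.066,(135,165,230,260)))
im=cv2.cvtColor(cv2.imread('pics/now_side.png'),cv2.COLOR_BGR2HSV).astype(int); H,Sa,V=im[...,0],im[...,1],im[...,2]
for t in (7,8,9,10,11): print('redS',t,blob(None,((H<=t)|(H>174))&(Sa>100),'side',.066,(150,190,145,185)))
im=cv2.cvtColor(cv2.imread('pics/top0.png'),cv2.COLOR_BGR2HSV).astype(int); H,Sa,V=im[...,0],im[...,1],im[...,2]
print('mat',blob(None,(Sa>110),'top',.012,(135,165,230,260)))
E
```

```text
[17 17 19 19 15 12  9  8  9  8 10  8  9  9  8  9  9  9 10  9  9  8  9  9
  8  9 12 14 14 13 14 12] [115 117 117 115 113  98  65  80 149 155 128 115 142 156 159 159 157 158
 159 158 113  79  80  88 124 108 119 155 168 116  72  71]
red 9 [(array([149., 245.]), array([385., 338.]), 33.2, np.int32(249))]
red 10 [(array([149.2, 245.2]), array([386., 336.]), 34.9, np.int32(308))]
red 11 [(array([149.2, 245.2]), array([385., 336.]), 35.3, np.int32(339))]
red 12 [(array([149.2, 245.3]), array([385., 337.]), 36.3, np.int32(362))]
redS 7 []
redS 8 []
redS 9 [(array([169.2, 165.7]), array([392., 311.]), 53.6, np.int32(198))]
redS 10 [(array([168.8, 165.8]), array([381., 313.]), 57.8, np.int32(346))]
redS 11 [(array([168.6, 165.9]), array([384., 312.]), 58.8, np.int32(394))]
mat [(array([150.7, 246.5]), array([384., 345.]), 44.5, np.int32(542))]
```

Call:
apply_moves(delta_pos=[[-0.08,0.066,0],[-0.16,0.132,0],[-0.24,0.197,0],[-0.32,0.263,0],[-0.4,0.329,0],[-0.47,0.387,0],[-0.54,0.445,0],[-0.54,0.445,0]], dr=[[0,0,0],[0,0,0],[0,0,0],[0,0,0],[0,0,0],[0,0,0],[0,0,0],[0,0,0]], jaw=[0.5,0.5,0.5,0.5,0.5,0.5,0.5,0.5])

```text
time: 8.08
tool_pos: [0.3826, 0.3409, 0.1502]
tool_rot: [-3.14, -0.003, 2.7]
contact_force: [0.4, -0.0, -2.4]
opening: 0.0654
grip_force: 15.0
```

Call:
apply_moves(delta_pos=[[0,0,0],[0,0,0],[0,0,0]], dr=[[0,0,0],[0,0,0],[0,0,0]], jaw=[0.5,0.5,0.5])

```text
time: 8.33
tool_pos: [0.3881, 0.3375, 0.1505]
tool_rot: [-3.141, 0.0, 2.694]
contact_force: [-1.5, -1.5, -1.6]
opening: 0.0655
grip_force: 15.0
```

Call:
apply_moves(delta_pos=[[0,0,-0.06],[0,0,-0.1],[0,0,-0.13],[0,0,-0.155],[0,0,-0.175],[0,0,-0.19],[0,0,-0.2],[0,0,-0.2]], dr=[[0,0,0],[0,0,0],[0,0,0],[0,0,0],[0,0,0],[0,0,0],[0,0,0],[0,0,0]], jaw=[0.5,0.5,0.5,0.5,0.5,0.5,0.5,0.5])

```text
time: 9.0
tool_pos: [0.3872, 0.3383, 0.0707]
tool_rot: [3.141, 0.0, 2.695]
contact_force: [-0.2, 0.3, -1.1]
opening: 0.0657
grip_force: 15.0
```

Call:
apply_moves(delta_pos=[[0,0,0],[0,0,0],[0,0,0]], dr=[[0,0,0],[0,0,0],[0,0,0]], jaw=[0.5,0.5,0.5])

```text
time: 9.25
tool_pos: [0.3869, 0.3385, 0.0711]
tool_rot: [3.141, 0.0, 2.696]
contact_force: [-0.7, -0.4, -1.7]
opening: 0.0658
grip_force: 15.0
```

Call:
apply_moves(delta_pos=[[0,0,-0.005],[0,0,-0.005],[0,0,-0.005],[0,0,-0.005],[0,0,-0.005],[0,0,-0.005],[0,0,0.03],[0,0,0.1]], dr=[[0,0,0],[0,0,0],[0,0,0],[0,0,0],[0,0,0],[0,0,0],[0,0,0],[0,0,0]], jaw=[0.5,0.5,0.5,1,1,1,1,1])

```text
time: 9.92
tool_pos: [0.3849, 0.3371, 0.1084]
tool_rot: [-3.136, -0.004, 2.696]
contact_force: [-0.2, 0.1, -0.1]
opening: 0.0905
grip_force: 0.0
```

Call:
apply_moves(delta_pos=[[0,0,0.1],[0,0,0.15],[0.04,-0.08,0.15],[0.08,-0.16,0.15],[0.12,-0.24,0.15],[0.16,-0.32,0.15],[0.2,-0.4,0.15],[0.2,-0.4,0.15]], dr=[[0,0,0],[0,0,0],[0,0,0],[0,0,0],[0,0,0],[0,0,0],[0,0,0],[0,0,0]], jaw=[1,1,1,1,1,1,1,1])

```text
time: 10.58
tool_pos: [0.4693, 0.1736, 0.1707]
tool_rot: [-3.141, 0.002, 2.691]
contact_force: [0.5, 0.4, 0.1]
opening: 0.0917
grip_force: 0.0
```

Call:
apply_moves(delta_pos=[[0.07,-0.075,0],[0.14,-0.15,0],[0.2,-0.22,0],[0.26,-0.3,0],[0.32,-0.38,-0.05],[0.38,-0.46,-0.1],[0.44,-0.54,-0.13],[0.45,-0.56,-0.13]], dr=[[0,0,0],[0,0,0],[0,0,0],[0,0,0],[0,0,0],[0,0,0],[0,0,0],[0,0,0]], jaw=[1,1,1,1,1,1,1,1])

```text
time: 11.25
tool_pos: [0.6477, -0.0494, 0.1151]
tool_rot: [-3.14, -0.003, 2.693]
contact_force: [-0.9, 0.6, -0.8]
opening: 0.0919
grip_force: 0.0
```

```bash
python3 - <<'E'
from h import *
check(); s=telemetry.observe(); print(s['tool_pos'],s['tool_rot'])
im=cv2.imread('pics/now_top.png'); i2=cv2.imread('pics/now_side.png')
a=cv2.resize(im[170:300,110:310],(600,390),interpolation=3); b=cv2.resize(i2[130:290,130:330],(560,448),interpolation=3)[:390,:200*1]
cv2.imwrite('pics/c6.png',np.hstack([a,b]))
E
```

```text
{'yel': [28.7, 34.7], 'slate': [20.2, 6.1], 'red': [24.0, 43.0], 'wA': [31.3, 42.1], 'wB': [10.1, 6.5], 'wC': [26.8, 7.9]}
[ 0.64716032 -0.0480599   0.11668636] [-3.14082630e+00 -1.87241922e-03  2.69239028e+00]
```

View pics/c6.png

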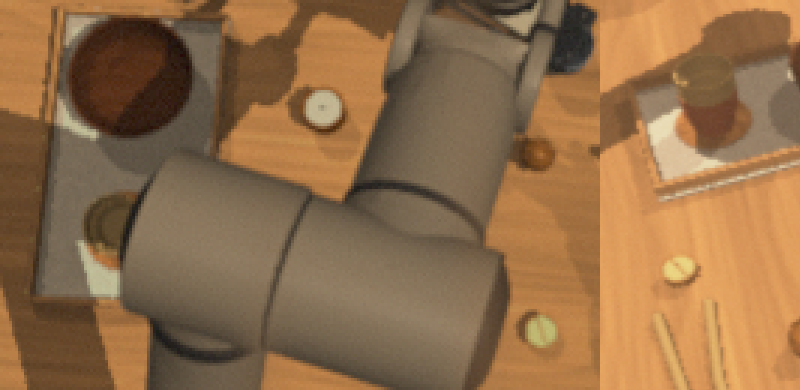

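Yellow is nested squarely in red: level in the side crop at (705,75). Next is slate.

Call:
apply_moves(delta_pos=[[0,-0.1,0],[-0.01,-0.205,0],[-0.01,-0.205,0],[-0.01,-0.205,-0.06],[-0.01,-0.205,-0.13],[-0.01,-0.205,-0.19],[-0.01,-0.205,-0.21],[-0.01,-0.205,-0.21]], dr=[[0,0,0],[0,0,0],[0,0,0],[0,0,0],[0,0,0],[0,0,0],[0,0,0],[0,0,0]], jaw=[1,1,1,1,1,1,1,1])

```text
time: 12.02
tool_pos: [0.6411, -0.1258, 0.0328]
tool_rot: [-3.141, -0.005, 2.697]
contact_force: [-1.0, 0.7, 0.9]
opening: 0.0918
grip_force: 0.0
```

Call:
apply_moves(delta_pos=[[0,0,0],[0,0,0],[0,0,0],[0,0,0],[0,0,0],[0,0,0],[0,0,0],[0,0,0]], dr=[[0,0,0],[0,0,0],[0,0,0],[0,0,0],[0,0,0],[0,0,0],[0,0,0],[0,0,0]], jaw=[0.5,0.5,0.5,0.5,0.5,0.5,0.5,0.5])

```text
time: 12.68
tool_pos: [0.6433, -0.1279, 0.036]
tool_rot: [3.141, 0.002, 2.696]
contact_force: [-1.8, 1.4, 6.3]
opening: 0.0651
grip_force: 15.0
```

Call:
apply_moves(delta_pos=[[0,0,0.1],[0,0,0.2],[0,0,0.3],[-0.04,0.07,0.37],[-0.08,0.14,0.37],[-0.08,0.14,0.37],[-0.08,0.14,0.37]], dr=[[0,0,0],[0,0,0],[0,0,0],[0,0,0],[0,0,0],[0,0,0],[0,0,0]], jaw=[0.5,0.5,0.5,0.5,0.5,0.5,0.5])

```text
time: 13.27
tool_pos: [0.6102, -0.0704, 0.1834]
tool_rot: [3.141, 0.0, 2.698]
contact_force: [0.2, -0.3, -1.6]
opening: 0.0648
grip_force: 15.0
```

```bash
python3 - <<'E'
from h import *
check(); s=telemetry.observe(); print(s['tool_pos'],s['tool_rot'])
im=cv2.cvtColor(cv2.imread('pics/now_top.png'),cv2.COLOR_BGR2HSV).astype(int); H,Sa,V=im[...,0],im[...,1],im[...,2]
print(proj('top',(.386,.3385,.093)))
for t in(16,17,18): print(blob(None,(H>=t)&(H<40)&(Sa>60),'top',.093,(130,165,220,260),20))
u,v=240-88,0
print(H[242,132:168],Sa[242,132:168])
E
```

```text
{'yel': [25.9, 44.7], 'slate': [43.6, 58.7], 'red': [36.6, 41.2], 'wA': [28.8, 34.4], 'wB': [20.4, 5.9], 'wC': [25.6, 6.2]}
[ 0.61075863 -0.07202007  0.18225564] [-3.14123429e+00 -4.28273295e-04  2.69587519e+00]
[146.79852556 243.9700943 ]
[]
[]
[(array([150.6, 230.8]), array([460., 333.]), 170.2, np.int32(1064))]
[17 18 18 18 18 17 17 16 15 17 17 17 17 17 18 18 17 18 19 18 17 18 18 19
 18 17 16 13 13 13 16 16 17 18 18 17] [ 69  72  67  64  72  85 115 129 121 123 136 148 126 129 143 129 125 132
 139 137 123 129 129 134 139 140 128 164 165 146 113  82  88  75  78  80]
```

Call:
apply_moves(delta_pos=[[-0.04,0.08,0],[-0.08,0.155,0],[-0.12,0.23,0],[-0.16,0.305,0],[-0.2,0.38,0],[-0.24,0.445,0],[-0.28,0.51,0],[-0.28,0.51,0]], dr=[[0,0,0],[0,0,0],[0,0,0],[0,0,0],[0,0,0],[0,0,0],[0,0,0],[0,0,0]], jaw=[0.5,0.5,0.5,0.5,0.5,0.5,0.5,0.5])

```text
time: 14.03
tool_pos: [0.4964, 0.1353, 0.182]
tool_rot: [-3.141, -0.003, 2.698]
contact_force: [0.3, 0.4, 0.0]
opening: 0.0648
grip_force: 15.0
```

Call:
apply_moves(delta_pos=[[-0.04,0.08,0],[-0.08,0.155,0],[-0.12,0.23,0],[-0.16,0.305,0],[-0.2,0.38,0],[-0.24,0.45,0],[-0.28,0.515,0],[-0.28,0.515,0]], dr=[[0,0,0],[0,0,0],[0,0,0],[0,0,0],[0,0,0],[0,0,0],[0,0,0],[0,0,0]], jaw=[0.5,0.5,0.5,0.5,0.5,0.5,0.5,0.5])

```text
time: 14.7
tool_pos: [0.3852, 0.3414, 0.182]
tool_rot: [3.141, -0.002, 2.699]
contact_force: [0.1, -0.3, -1.0]
opening: 0.0652
grip_force: 15.0
```

Call:
apply_moves(delta_pos=[[0,0,0],[0,0,0],[0,0,0],[0,0,0]], dr=[[0,0,0],[0,0,0],[0,0,0],[0,0,0]], jaw=[0.5,0.5,0.5,0.5])

```text
time: 15.03
tool_pos: [0.3878, 0.3372, 0.1825]
tool_rot: [-3.141, 0.0, 2.694]
contact_force: [-0.0, 0.9, -1.4]
opening: 0.0652
grip_force: 15.0
```

```bash
python3 - <<'E'
from h import *
check(); s=telemetry.observe(); print(s['tool_pos'],s['tool_rot'])
E
```

```text
{'yel': [22.7, 22.7], 'slate': [39.9, 53.0], 'red': [27.5, 35.9], 'wA': [3.7, 2.5], 'wB': [3.5, 1.7], 'wC': [3.6, 1.8]}
[0.387521   0.33747263 0.18269841] [3.14158705e+00 1.03622053e-04 2.69397308e+00]
```

Call:
apply_moves(delta_pos=[[0,0.002,-0.06],[0,0.002,-0.1],[0,0.002,-0.13],[0,0.002,-0.155],[0,0.002,-0.175],[0,0.002,-0.19],[0,0.002,-0.2],[0,0.002,-0.2]], dr=[[0,0,0],[0,0,0],[0,0,0],[0,0,0],[0,0,0],[0,0,0],[0,0,0],[0,0,0]], jaw=[0.5,0.5,0.5,0.5,0.5,0.5,0.5,0.5])

```text
time: 15.8
tool_pos: [0.3865, 0.339, 0.1023]
tool_rot: [-3.141, -0.001, 2.696]
contact_force: [-0.9, -0.0, -0.8]
opening: 0.0648
grip_force: 15.0
```

Call:
apply_moves(delta_pos=[[0,0,-0.004],[0,0,-0.008],[0,0,-0.01],[0,0,-0.01]], dr=[[0,0,0],[0,0,0],[0,0,0],[0,0,0]], jaw=[0.5,0.5,0.5,0.5])

```text
time: 16.13
tool_pos: [0.3874, 0.3398, 0.1012]
tool_rot: [3.139, 0.002, 2.696]
contact_force: [-5.2, -1.7, 15.6]
opening: 0.065
grip_force: 15.0
```

Call:
apply_moves(delta_pos=[[0,0,0],[0,0,0],[0,0,0],[0,0,0.003],[0,0,0.04],[0,0,0.12],[0,0,0.2],[0,0,0.25]], dr=[[0,0,0],[0,0,0],[0,0,0],[0,0,0],[0,0,0],[0,0,0],[0,0,0],[0,0,0]], jaw=[0.8,1,1,1,1,1,1,1])

```text
time: 16.8
tool_pos: [0.3875, 0.3396, 0.2016]
tool_rot: [3.139, 0.002, 2.696]
contact_force: [1.1, -0.5, 0.4]
opening: 0.0917
grip_force: 0.0
```

Call:
apply_moves(delta_pos=[[0.03,-0.09,0],[0.06,-0.18,0],[0.08,-0.27,0],[0.1,-0.36,0],[0.1,-0.45,0],[0.1,-0.54,0],[0.1,-0.63,-0.05],[0.1,-0.63,-0.05]], dr=[[0,0,0],[0,0,0],[0,0,0],[0,0,0],[0,0,0],[0,0,0],[0,0,0],[0,0,0]], jaw=[1,1,1,1,1,1,1,1])

```text
time: 17.47
tool_pos: [0.4255, 0.0821, 0.1766]
tool_rot: [-3.138, -0.002, 2.691]
contact_force: [-0.1, -0.0, -0.4]
opening: 0.0912
grip_force: 0.0
```

```bash
python3 - <<'E'
from h import *
check(); s=telemetry.observe(); print(s['tool_pos'],s['tool_rot'])
i2=cv2.imread('pics/now_side.png')
for z in(.066,.093,.12): print(proj('side',(.3865,.339,z)))
cv2.imwrite('pics/c7.png',cv2.resize(i2[110:210,120:250],(780,600),interpolation=3))
E
```

```text
{'yel': [25.5, 25.8], 'slate': [42.8, 56.6], 'red': [23.3, 25.0], 'wA': [6.3, 5.4], 'wB': [6.2, 4.2], 'wC': [23.1, 3.9]}
[0.42659019 0.08599856 0.17841279] [-3.14134184e+00 -1.14259764e-03  2.69219787e+00]
[167.80341032 160.6955791 ]
[166.37233771 154.07760678]
[164.90152698 147.27485073]
```

View pics/c7.png

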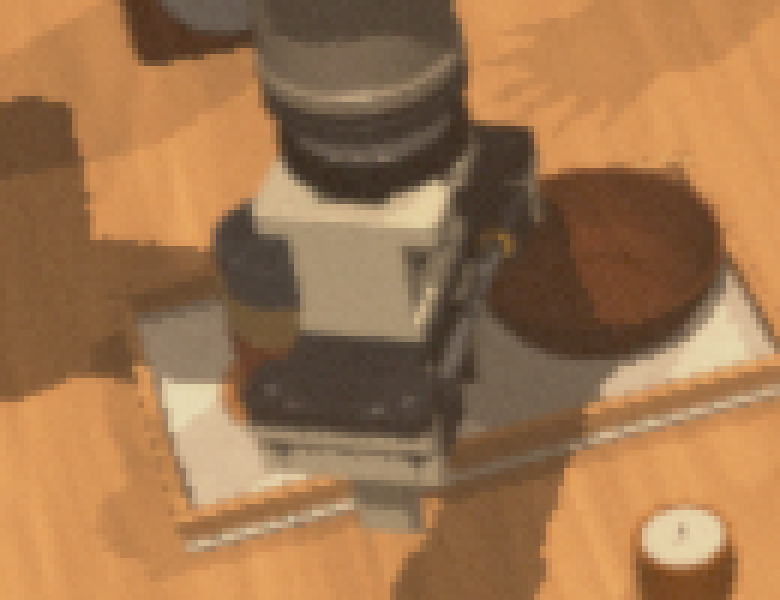

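The stack's left side shows slate, yellow and red in line, but the gripper hides the rest. I'll look again while I go to the first walnut.

Call:
apply_moves(delta_pos=[[-0.0125,-0.08,0],[-0.0125,-0.16,-0.05],[-0.0125,-0.24,-0.12],[-0.0125,-0.24,-0.2],[-0.0125,-0.24,-0.25],[-0.0125,-0.24,-0.25],[-0.0125,-0.24,-0.25],[-0.0125,-0.24,-0.25]], dr=[[0,0,0],[0,0,0],[0,0,0],[0,0,0],[0,0,0],[0,0,0],[0,0,0],[0,0,0]], jaw=[0.75,0.75,0.75,0.75,0.75,0.75,0.75,0.75], force=10)

```text
time: 18.23
tool_pos: [0.423, -0.0081, 0.08]
tool_rot: [3.141, 0.002, 2.698]
contact_force: [-0.1, 0.5, 0.5]
opening: 0.0686
grip_force: 0.0
```

```bash
python3 - <<'E'
from h import *
check(); s=telemetry.observe(); print(s['tool_pos'],s['tool_rot'])
i2=cv2.imread('pics/now_side.png')
cv2.imwrite('pics/c8.png',cv2.resize(i2[120:200,130:230],(700,560),interpolation=3))
E
```

```text
{'yel': [27.4, 27.1], 'slate': [44.8, 58.1], 'red': [27.3, 50.9], 'wA': [8.2, 6.8], 'wB': [10.3, 5.5], 'wC': [25.1, 26.0]}
[ 0.42305159 -0.00834885  0.08023158] [3.14064254e+00 3.11956503e-03 2.69731273e+00]
```

View pics/c8.png

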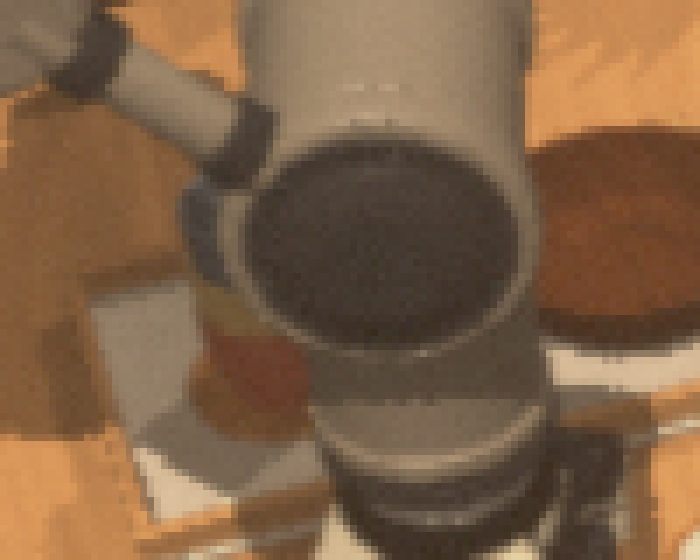

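The arm still hides the stack, so I'll check it later. Grasping the first walnut now.

Call:
apply_moves(delta_pos=[[-0.003,-0.006,0],[-0.003,-0.006,-0.07],[-0.003,-0.006,-0.13],[-0.003,-0.006,-0.17],[-0.003,-0.006,-0.185],[-0.003,-0.006,-0.185],[-0.003,-0.006,-0.185]], dr=[[0,0,0],[0,0,0],[0,0,0],[0,0,0],[0,0,0],[0,0,0],[0,0,0]], jaw=[0.75,0.75,0.75,0.75,0.75,0.75,0.75])

```text
time: 18.92
tool_pos: [0.4211, -0.0113, 0.0054]
tool_rot: [3.141, 0.001, 2.696]
contact_force: [-0.1, 0.6, 0.9]
opening: 0.0685
grip_force: 0.0
```

Call:
apply_moves(delta_pos=[[0,0,0],[0,0,0],[0,0,0],[0,0,0],[0,0,0],[0,0,0],[0,0,0],[0,0,0]], dr=[[0,0,0],[0,0,0],[0,0,0],[0,0,0],[0,0,0],[0,0,0],[0,0,0],[0,0,0]], jaw=[0.25,0.25,0.25,0.25,0.25,0.25,0.25,0.25])

```text
time: 19.58
tool_pos: [0.4208, -0.0113, 0.005]
tool_rot: [3.141, 0.001, 2.696]
contact_force: [0.5, 1.2, 4.4]
opening: 0.0381
grip_force: 10.0
```

Call:
apply_moves(delta_pos=[[0,0,0.1],[0,0,0.2],[0,0,0.3],[0,0,0.4],[0.03,0.08,0.4],[0.06,0.16,0.4],[0.09,0.24,0.4],[0.09,0.24,0.4]], dr=[[0,0,0],[0,0,0],[0,0,0],[0,0,0],[0,0,0],[0,0,0],[0,0,0],[0,0,0]], jaw=[0.25,0.25,0.25,0.25,0.25,0.25,0.25,0.25])

```text
time: 20.25
tool_pos: [0.458, 0.0889, 0.165]
tool_rot: [3.139, 0.001, 2.699]
contact_force: [-0.7, -0.9, 0.8]
opening: 0.0379
grip_force: 10.0
```

Call:
apply_moves(delta_pos=[[0.04,0.09,0],[0.08,0.18,0],[0.12,0.275,0],[0.16,0.365,0],[0.2,0.46,0],[0.24,0.55,0],[0.2825,0.6475,0],[0.2825,0.6475,0]], dr=[[0,0,0],[0,0,0],[0,0,0],[0,0,0],[0,0,0],[0,0,0],[0,0,0],[0,0,0]], jaw=[0.25,0.25,0.25,0.25,0.25,0.25,0.25,0.25])

```text
time: 20.92
tool_pos: [0.5706, 0.3494, 0.1625]
tool_rot: [3.14, -0.001, 2.7]
contact_force: [-0.9, -1.6, -0.6]
opening: 0.0382
grip_force: 10.0
```

Call:
apply_moves(delta_pos=[[0,0,0],[0,0,-0.09],[0,0,-0.17],[0,0,-0.24],[0,0,-0.29],[0,0,-0.315],[0,0,-0.315],[0,0,-0.315]], dr=[[0,0,0],[0,0,0],[0,0,0],[0,0,0],[0,0,0],[0,0,0],[0,0,0],[0,0,0]], jaw=[0.25,0.25,0.25,0.25,0.25,0.25,0.25,0.25])

```text
time: 21.58
tool_pos: [0.5698, 0.343, 0.0393]
tool_rot: [-3.142, 0.0, 2.695]
contact_force: [0.6, 0.2, 0.2]
opening: 0.0378
grip_force: 10.0
```

Call:
apply_moves(delta_pos=[[0,0,0],[0,0,0],[0,0,0],[0,0,0.05],[0,0,0.12],[0,0,0.2],[0,0,0.3],[0,0,0.3]], dr=[[0,0,0],[0,0,0],[0,0,0],[0,0,0],[0,0,0],[0,0,0],[0,0,0],[0,0,0]], jaw=[0.52,0.52,0.52,0.52,0.52,0.52,0.52,0.52])

```text
time: 22.25
tool_pos: [0.5732, 0.3456, 0.1688]
tool_rot: [3.129, 0.01, 2.696]
contact_force: [0.1, 0.8, 2.1]
opening: 0.0479
grip_force: 0.0
```

Call:
apply_moves(delta_pos=[[0.025,-0.095,0],[0.05,-0.19,0],[0.07,-0.285,0],[0.095,-0.38,0],[0.12,-0.475,0],[0.145,-0.57,0],[0.17,-0.665,0],[0.19,-0.76,0]], dr=[[0,0,0],[0,0,0],[0,0,0],[0,0,0],[0,0,0],[0,0,0],[0,0,0],[0,0,0]], jaw=[0.75,0.75,0.75,0.75,0.75,0.75,0.75,0.75])

```text
time: 22.92
tool_pos: [0.6462, 0.0378, 0.1597]
tool_rot: [3.141, 0.002, 2.696]
contact_force: [1.8, -0.5, 0.4]
opening: 0.0689
grip_force: 0.0
```

Call:
apply_moves(delta_pos=[[0.005,-0.045,-0.05],[0.005,-0.045,-0.13],[0.005,-0.045,-0.2],[0.005,-0.045,-0.2],[0.005,-0.045,-0.2]], dr=[[0,0,0],[0,0,0],[0,0,0],[0,0,0],[0,0,0]], jaw=[0.75,0.75,0.75,0.75,0.75])

```text
time: 23.33
tool_pos: [0.6469, 0.0218, 0.0783]
tool_rot: [-3.141, -0.002, 2.696]
contact_force: [-0.6, 0.1, 0.3]
opening: 0.0692
grip_force: 0.0
```

```bash
python3 - <<'E'
from h import *
check(); s=telemetry.observe(); print(s['tool_pos'],s['tool_rot'])
i2=cv2.imread('pics/now_side.png')
cv2.imwrite('pics/c9.png',cv2.resize(i2[120:240,130:290],(800,600),interpolation=3))
E
```

```text
{'yel': [30.3, 38.3], 'slate': [48.2, 58.6], 'red': [27.6, 41.7], 'wA': [37.5, 21.9], 'wB': [7.2, 6.7], 'wC': [21.6, 22.6]}
[0.64890473 0.02202341 0.08107583] [3.14021425 0.00342851 2.69640407]
```

View pics/c9.png

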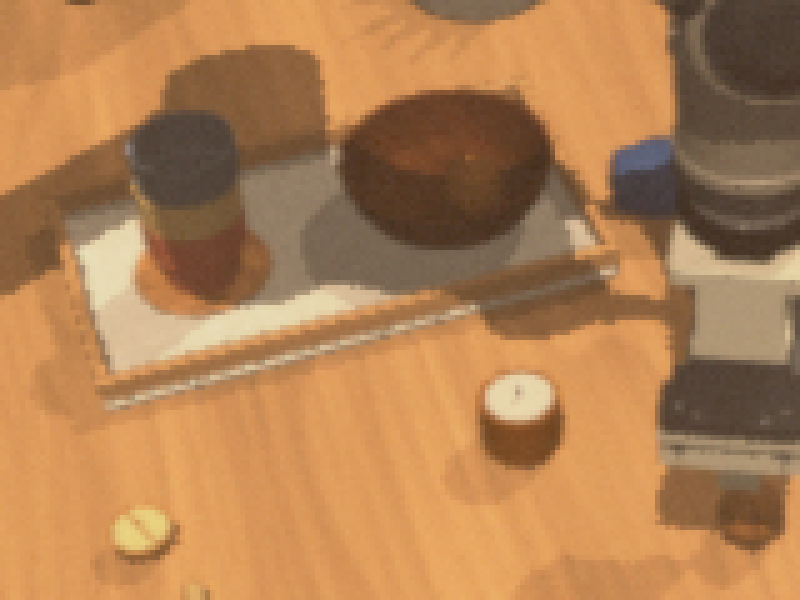

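The stack is nested and level. The slate rim is at (166.6,147.4) against a predicted (164.9,147.3) for full nesting. Walnut 1 is in the bowl, at about crop (470,160). Next is walnut A.

Call:
apply_moves(delta_pos=[[0,-0.004,0],[0,-0.004,-0.07],[0,-0.004,-0.13],[0,-0.004,-0.17],[0,-0.004,-0.187],[0,-0.004,-0.187],[0,-0.004,-0.187]], dr=[[0,0,0],[0,0,0],[0,0,0],[0,0,0],[0,0,0],[0,0,0],[0,0,0]], jaw=[0.75,0.75,0.75,0.75,0.75,0.75,0.75])

```text
time: 24.02
tool_pos: [0.6485, 0.0202, 0.0054]
tool_rot: [3.141, 0.002, 2.696]
contact_force: [0.2, -0.1, 1.0]
opening: 0.0687
grip_force: 0.0
```

Call:
apply_moves(delta_pos=[[0,0,0],[0,0,0],[0,0,0],[0,0,0],[0,0,0],[0,0,0],[0,0,0],[0,0,0]], dr=[[0,0,0],[0,0,0],[0,0,0],[0,0,0],[0,0,0],[0,0,0],[0,0,0],[0,0,0]], jaw=[0.25,0.25,0.25,0.25,0.25,0.25,0.25,0.25])

```text
time: 24.68
tool_pos: [0.6478, 0.0201, 0.0043]
tool_rot: [3.141, 0.001, 2.696]
contact_force: [-0.3, -0.3, 3.8]
opening: 0.038
grip_force: 10.0
```

Call:
apply_moves(delta_pos=[[0,0,0.1],[0,0,0.2],[0,0,0.3],[0,0,0.35],[-0.03,0.09,0.35],[-0.06,0.18,0.35],[-0.08,0.24,0.35],[-0.08,0.24,0.35]], dr=[[0,0,0],[0,0,0],[0,0,0],[0,0,0],[0,0,0],[0,0,0],[0,0,0],[0,0,0]], jaw=[0.25,0.25,0.25,0.25,0.25,0.25,0.25,0.25])

```text
time: 25.35
tool_pos: [0.6135, 0.1208, 0.144]
tool_rot: [3.141, -0.002, 2.7]
contact_force: [-0.0, 0.3, -0.7]
opening: 0.0379
grip_force: 10.0
```

```bash
python3 - <<'E'
from h import *
s=telemetry.observe(); print(s['tool_pos'],s['opening'])
i2=cv2.imread('pics/now_side.png').astype(int)
# walnut in bowl: bright spot at crop (470,160)
for z in(.035,.055): print(onz('side',130+475/5,120+160/5,z))
E
```

```text
[0.61352861 0.12079921 0.14395037] 0.03792294811419301
[0.57709585 0.35980279 0.035     ]
[0.57227088 0.33519087 0.055     ]
```

Call:
apply_moves(delta_pos=[[-0.03,0.09,0],[-0.06,0.185,0],[-0.09,0.28,0],[-0.12,0.37,0],[-0.15,0.46,0],[-0.18,0.54,0],[-0.204,0.61,0],[-0.204,0.61,0]], dr=[[0,0,0],[0,0,0],[0,0,0],[0,0,0],[0,0,0],[0,0,0],[0,0,0],[0,0,0]], jaw=[0.25,0.25,0.25,0.25,0.25,0.25,0.25,0.25])

```text
time: 26.02
tool_pos: [0.5316, 0.3649, 0.1435]
tool_rot: [3.14, -0.002, 2.701]
contact_force: [-1.1, -1.2, -0.0]
opening: 0.0381
grip_force: 10.0
```

Call:
apply_moves(delta_pos=[[0,0,0],[0,0,0],[0,0,-0.07],[0,0,-0.13],[0,0,-0.17],[0,0,-0.17],[0,0,-0.17],[0,0,-0.17]], dr=[[0,0,0],[0,0,0],[0,0,0],[0,0,0],[0,0,0],[0,0,0],[0,0,0],[0,0,0]], jaw=[0.25,0.25,0.25,0.25,0.25,0.25,0.25,0.25])

```text
time: 26.68
tool_pos: [0.5352, 0.3595, 0.0772]
tool_rot: [3.14, 0.001, 2.694]
contact_force: [-0.1, -0.3, -0.4]
opening: 0.038
grip_force: 10.0
```

Position is good; lower, release, rise, then go on to walnut B (0.519, -0.116).

Call:
apply_moves(delta_pos=[[0,0,-0.05],[0,0,-0.09],[0,0,-0.09],[0,0,-0.09],[0,0,-0.09],[0,0,-0.09],[0,0,-0.05],[0,0,0.03]], dr=[[0,0,0],[0,0,0],[0,0,0],[0,0,0],[0,0,0],[0,0,0],[0,0,0],[0,0,0]], jaw=[0.25,0.25,0.25,0.52,0.52,0.52,0.52,0.52])

```text
time: 27.35
tool_pos: [0.5321, 0.3591, 0.0857]
tool_rot: [-3.137, -0.004, 2.696]
contact_force: [0.5, -0.3, -0.5]
opening: 0.0477
grip_force: 0.0
```

Call:
apply_moves(delta_pos=[[0,0,0.1],[0,0,0.2],[0,-0.1,0.2],[0,-0.2,0.2],[0,-0.3,0.2],[0,-0.4,0.2],[0,-0.5,0.2],[0,-0.55,0.2]], dr=[[0,0,0],[0,0,0],[0,0,0],[0,0,0],[0,0,0],[0,0,0],[0,0,0],[0,0,0]], jaw=[0.52,0.52,0.52,0.52,0.52,0.52,0.52,0.52])

```text
time: 28.02
tool_pos: [0.5342, 0.1363, 0.1695]
tool_rot: [3.141, 0.002, 2.694]
contact_force: [-0.2, -0.8, 0.9]
opening: 0.0477
grip_force: 0.0
```

Call:
apply_moves(delta_pos=[[-0.01,-0.09,0],[-0.02,-0.18,0],[-0.03,-0.27,0],[-0.04,-0.36,0],[-0.04,-0.45,0],[-0.04,-0.54,-0.05],[-0.04,-0.6,-0.1],[-0.04,-0.6,-0.1]], dr=[[0,0,0],[0,0,0],[0,0,0],[0,0,0],[0,0,0],[0,0,0],[0,0,0],[0,0,0]], jaw=[0.75,0.75,0.75,0.75,0.75,0.75,0.75,0.75])

```text
time: 28.68
tool_pos: [0.5167, -0.1038, 0.1261]
tool_rot: [-3.14, -0.002, 2.692]
contact_force: [-1.4, -0.2, -1.0]
opening: 0.0688
grip_force: 0.0
```

```bash
python3 - <<'E'
from h import *
check(); s=telemetry.observe(); print(s['tool_pos'],s['tool_rot'])
E
```

```text
{'yel': [28.6, 34.8], 'slate': [36.7, 57.1], 'red': [29.5, 33.5], 'wA': [22.0, 20.5], 'wB': [38.7, 10.2], 'wC': [26.2, 20.4]}
[ 0.51787346 -0.10056167  0.12834276] [ 3.14123968e+00 -4.84275006e-05  2.69352541e+00]
```

```bash
python3 - <<'E'
from h import *
u,v=proj('side',OBJ['wB']).round().astype(int); print(u,v)
for f in('side0','now_side'):
    im=cv2.cvtColor(cv2.imread(f'pics/{f}.png'),cv2.COLOR_BGR2HSV).astype(int); H,Sa,V=im[...,0],im[...,1],im[...,2]
    print(f,blob(None,(Sa>165)&(V<190),'side',.02,(u-25,u+25,v-25,v+25),25,600))
E
```

```text
250 271
side0 [(array([250. , 270.1]), array([ 523., -115.]), 22.7, np.int32(122))]
now_side [(array([250. , 270.3]), array([ 520., -116.]), 21.6, np.int32(117))]
```

Call:
apply_moves(delta_pos=[[0.003,-0.038,0],[0.003,-0.038,-0.08],[0.003,-0.038,-0.16],[0.003,-0.038,-0.23],[0.003,-0.038,-0.28],[0.003,-0.038,-0.305],[0.003,-0.038,-0.305],[0.003,-0.038,-0.305]], dr=[[0,0,0],[0,0,0],[0,0,0],[0,0,0],[0,0,0],[0,0,0],[0,0,0],[0,0,0]], jaw=[0.75,0.75,0.75,0.75,0.75,0.75,0.75,0.75])

```text
time: 29.45
tool_pos: [0.5201, -0.1145, 0.0071]
tool_rot: [3.141, 0.001, 2.697]
contact_force: [-0.6, 0.4, 0.3]
opening: 0.0687
grip_force: 0.0
```

Call:
apply_moves(delta_pos=[[0,0,0],[0,0,0],[0,0,0],[0,0,0],[0,0,0],[0,0,0],[0,0,0],[0,0,0]], dr=[[0,0,0],[0,0,0],[0,0,0],[0,0,0],[0,0,0],[0,0,0],[0,0,0],[0,0,0]], jaw=[0.25,0.25,0.25,0.25,0.25,0.25,0.25,0.25])

```text
time: 30.12
tool_pos: [0.5194, -0.1152, 0.0064]
tool_rot: [3.141, 0.001, 2.696]
contact_force: [-0.3, 1.1, 5.0]
opening: 0.038
grip_force: 10.0
```

Call:
apply_moves(delta_pos=[[0,0,0.1],[0,0,0.2],[0,0,0.3],[0,0,0.35],[0,0.1,0.35],[0,0.2,0.35],[0,0.3,0.35],[0,0.4,0.35]], dr=[[0,0,0],[0,0,0],[0,0,0],[0,0,0],[0,0,0],[0,0,0],[0,0,0],[0,0,0]], jaw=[0.25,0.25,0.25,0.25,0.25,0.25,0.25,0.25])

```text
time: 30.78
tool_pos: [0.5187, 0.0463, 0.1459]
tool_rot: [3.142, -0.0, 2.695]
contact_force: [1.0, -0.1, 0.1]
opening: 0.0378
grip_force: 10.0
```

```bash
python3 - <<'E'
from h import *
s=telemetry.observe(); print(s['tool_pos'],s['opening'])
i=save('top','t10.png')
i=cv2.imread('pics/t10.png');cv2.imwrite('pics/c10.png',cv2.resize(i[165:280,110:230],(600,575),interpolation=3))
E
```

```text
[0.51868425 0.04626977 0.14588163] 0.03784013427608732
```

View pics/c10.png

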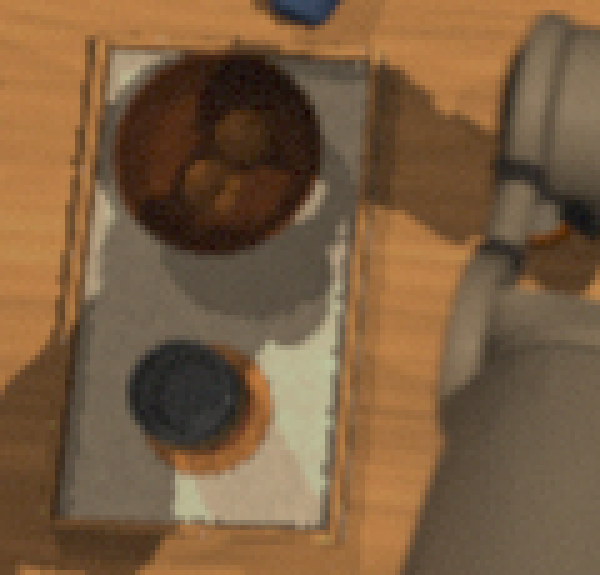

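Both walnuts are in the bowl, at crop (243,135) and (208,185), and its left side is free. The stack is centred at crop (187,393). The third walnut goes to the free side.

Call:
apply_moves(delta_pos=[[0.013,0.1,0],[0.027,0.2,0],[0.04,0.3,0],[0.053,0.4,0],[0.067,0.5,0],[0.08,0.6,0],[0.09,0.68,0],[0.1,0.76,0]], dr=[[0,0,0],[0,0,0],[0,0,0],[0,0,0],[0,0,0],[0,0,0],[0,0,0],[0,0,0]], jaw=[0.25,0.25,0.25,0.25,0.25,0.25,0.25,0.25])

```text
time: 31.5
tool_pos: [0.5588, 0.3507, 0.1453]
tool_rot: [-3.141, -0.001, 2.697]
contact_force: [0.3, 0.1, -0.5]
opening: 0.0381
grip_force: 10.0
```

Call:
apply_moves(delta_pos=[[0.01,0.055,0],[0.01,0.055,0],[0.01,0.055,-0.08],[0.01,0.055,-0.14],[0.01,0.055,-0.18],[0.01,0.055,-0.2],[0.01,0.055,-0.205],[0.01,0.055,-0.205]], dr=[[0,0,0],[0,0,0],[0,0,0],[0,0,0],[0,0,0],[0,0,0],[0,0,0],[0,0,0]], jaw=[0.25,0.25,0.25,0.25,0.25,0.25,0.25,0.25])

```text
time: 32.17
tool_pos: [0.5633, 0.3704, 0.0638]
tool_rot: [-3.141, -0.0, 2.695]
contact_force: [0.1, -0.4, -0.6]
opening: 0.038
grip_force: 10.0
```

Call:
apply_moves(delta_pos=[[0,0,0],[0,0,0],[0,0,0],[0,0,0.05],[0,0,0.15],[0,0,0.25],[0,0,0.35],[0,0,0.45]], dr=[[0,0,0],[0,0,0],[0,0,0],[0,0,0],[0,0,0],[0,0,0],[0,0,0],[0,0,0]], jaw=[0.52,0.52,0.52,0.52,0.52,0.52,0.52,0.52])

```text
time: 32.83
tool_pos: [0.5629, 0.3708, 0.2469]
tool_rot: [3.14, 0.001, 2.696]
contact_force: [1.1, 0.2, 0.1]
opening: 0.0475
grip_force: 0.0
```

Call:
apply_moves(delta_pos=[[-0.01,-0.1,0.05],[-0.02,-0.2,0.1],[-0.03,-0.3,0.15],[-0.04,-0.4,0.15],[-0.05,-0.5,0.15],[-0.06,-0.6,0.15],[-0.07,-0.7,0.15],[-0.08,-0.75,0.15]], dr=[[0,0,-0.11],[0,0,-0.22],[0,0,-0.33],[0,0,-0.44],[0,0,-0.55],[0,0,-0.66],[0,0,-0.77],[0,0,-0.91]], jaw=[0.6,0.6,0.6,0.6,0.6,0.6,0.6,0.6])

```text
time: 33.5
tool_pos: [0.5306, 0.0672, 0.3051]
tool_rot: [3.141, 0.002, 2.236]
contact_force: [0.2, -0.9, 1.1]
opening: 0.0551
grip_force: 0.0
```

Call:
apply_moves(delta_pos=[[-0.01,-0.1,0],[-0.02,-0.2,0],[-0.03,-0.3,0],[-0.04,-0.4,0],[-0.05,-0.5,0],[-0.06,-0.6,0],[-0.06,-0.65,0],[-0.06,-0.65,0]], dr=[[0,0,-0.11],[0,0,-0.22],[0,0,-0.33],[0,0,-0.44],[0,0,-0.55],[0,0,-0.66],[0,0,-0.77],[0,0,-0.91]], jaw=[0.6,0.6,0.6,0.6,0.6,0.6,0.6,0.6])

```text
time: 34.17
tool_pos: [0.5065, -0.1936, 0.3044]
tool_rot: [3.141, 0.002, 1.778]
contact_force: [-0.3, 0.8, -0.6]
opening: 0.0553
grip_force: 0.0
```

```bash
python3 - <<'E'
from h import *
s=telemetry.observe(); print(s['tool_pos'],s['tool_rot'],s['qpos'].round(2))
save('top','t11.png');save('side','s11.png')
i=cv2.imread('pics/t11.png');j=cv2.imread('pics/s11.png')
a=cv2.resize(i[160:270,110:220],(400,400),interpolation=3);b=cv2.resize(j[120:210,130:260],(400,277),interpolation=3)
c=cv2.resize(i[190:290,330:430],(400,400),interpolation=3)
cv2.imwrite('pics/c11.png',np.hstack([a,c])); cv2.imwrite('pics/c12.png',b)
E
```

```text
[ 0.50650453 -0.19359434  0.30439784] [3.14114742e+00 2.27647287e-03 1.77817256e+00] [-0.51  0.33  1.33 -0.    1.48 -0.71]
```

View pics/c11.png

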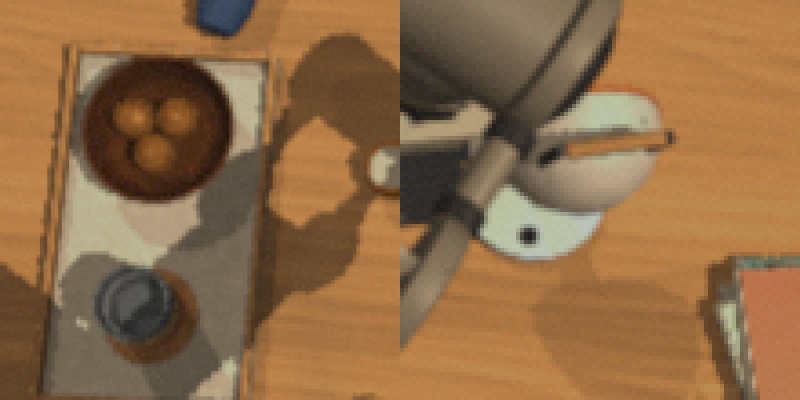

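All three walnuts are in the bowl, at crop (135,117), (177,115) and (152,152), and the stack stands. The lamp bar runs from crop (548,155) to (672,137), as before. Now the lamp.

Call:
apply_moves(delta_pos=[[0,-0.09,0],[-0.01,-0.18,0],[-0.015,-0.27,0],[-0.02,-0.36,0],[-0.0225,-0.44,0],[-0.0225,-0.44,0],[-0.0225,-0.44,0],[-0.0225,-0.44,0]], dr=[[0,0,0],[0,0,0],[0,0,0],[0,0,0],[0,0,0],[0,0,0],[0,0,0],[0,0,0]], jaw=[0.6,0.6,0.6,0.6,0.6,0.6,0.6,0.6], force=10)

```text
time: 34.93
tool_pos: [0.4985, -0.3639, 0.3042]
tool_rot: [3.141, -0.0, 1.788]
contact_force: [-0.1, -0.4, 0.7]
opening: 0.0549
grip_force: 0.0
```

Call:
apply_moves(delta_pos=[[0,0,0],[0,0,-0.05],[0,0,-0.09],[0,0,-0.12],[0,0,-0.14],[0,0,-0.145],[0,0,-0.145],[0,0,-0.145]], dr=[[0,0,0],[0,0,0],[0,0,0],[0,0,0],[0,0,0],[0,0,0],[0,0,0],[0,0,0]], jaw=[0.6,0.6,0.6,0.6,0.6,0.6,0.6,0.6])

```text
time: 35.6
tool_pos: [0.4986, -0.3648, 0.247]
tool_rot: [3.141, 0.001, 1.787]
contact_force: [-0.2, -0.5, 0.9]
opening: 0.055
grip_force: 0.0
```

Call:
apply_moves(delta_pos=[[0,0,0],[0,0,0],[0,0,0],[0,0,0],[0,0,0],[0,0,0],[0,0,0],[0,0,0]], dr=[[0,0,0],[0,0,0],[0,0,0],[0,0,0],[0,0,0],[0,0,0],[0,0,0],[0,0,0]], jaw=[0.4,0.3,0.2,0.15,0.1,0.05,0.05,0.05])

```text
time: 36.27
tool_pos: [0.4993, -0.3649, 0.246]
tool_rot: [3.139, 0.0, 1.786]
contact_force: [5.5, 0.6, -1.9]
opening: 0.0125
grip_force: 10.0
```

Call:
apply_moves(delta_pos=[[0,0,0],[0,0,0],[-0.001,0,0],[-0.001,0,0],[-0.002,0,0],[-0.002,0,0],[-0.003,0,0],[-0.003,0,0]], dr=[[0,0,0],[0,0,0.1],[0,0,0.2],[0,0,0.3],[0,0,0.4],[0,0,0.5],[0,0,0.6],[0,0,0.64]], jaw=[0.05,0.05,0.05,0.05,0.05,0.05,0.05,0.05], force=40)

```text
time: 36.93
tool_pos: [0.4986, -0.3652, 0.246]
tool_rot: [3.139, 0.003, 2.109]
contact_force: [7.1, -0.8, -2.3]
opening: 0.0112
grip_force: 40.0
```

Call:
apply_moves(delta_pos=[[0,0,0],[-0.001,0,0],[-0.001,0,0],[-0.002,0,0],[-0.002,-0.001,0],[-0.003,-0.002,0],[-0.003,-0.002,0],[-0.003,-0.002,0]], dr=[[0,0,0.1],[0,0,0.2],[0,0,0.3],[0,0,0.4],[0,0,0.5],[0,0,0.6],[0,0,0.64],[0,0,0.64]], jaw=[0.05,0.05,0.05,0.05,0.05,0.05,0.05,0.05])

```text
time: 37.6
tool_pos: [0.4979, -0.3657, 0.246]
tool_rot: [3.139, 0.004, 2.428]
contact_force: [9.9, 0.1, -2.9]
opening: 0.0117
grip_force: 39.9
```

Call:
apply_moves(delta_pos=[[0,0,0],[0,0,0],[0,0,0],[0,0,0]], dr=[[0,0,0],[0,0,0],[0,0,0],[0,0,0]], jaw=[0.05,0.05,0.05,0.05])

```text
time: 37.93
tool_pos: [0.4979, -0.3657, 0.246]
tool_rot: [3.139, 0.004, 2.427]
contact_force: [8.8, -0.2, -1.8]
opening: 0.0114
grip_force: 39.9
```

Call:
apply_moves(delta_pos=[[0,0,0],[0,0,0],[0,0,0],[0,0,0],[0,0,0.04],[0,0,0.1],[0,0,0.17],[0,0,0.2]], dr=[[0,0,0],[0,0,0],[0,0,0],[0,0,0],[0,0,0],[0,0,0],[0,0,0],[0,0,0]], jaw=[0.6,0.6,0.6,0.6,0.6,0.6,0.6,0.6])

```text
time: 38.6
tool_pos: [0.496, -0.3665, 0.3298]
tool_rot: [-3.141, 0.005, 2.425]
contact_force: [0.7, 0.3, 0.6]
opening: 0.0545
grip_force: 0.0
```

Call:
apply_moves(delta_pos=[[0,0.08,0.05],[0,0.16,0.05],[0,0.25,0.05],[0,0.35,0.05],[0,0.45,0.05],[0,0.55,0.05],[0,0.65,0.05],[0,0.75,0.05]], dr=[[0,0,0],[0,0,0],[0,0,0],[0,0,0],[0,0,0],[0,0,0],[0,0,0],[0,0,0]], jaw=[0.6,0.6,0.6,0.6,0.6,0.6,0.6,0.6])

```text
time: 39.27
tool_pos: [0.4951, -0.0642, 0.3462]
tool_rot: [3.142, 0.0, 2.425]
contact_force: [1.2, 0.4, 0.2]
opening: 0.0548
grip_force: 0.0
```

```bash
python3 - <<'E'
from h import *
save('top','t13.png');save('side','s13.png')
i=cv2.imread('pics/t13.png');j=cv2.imread('pics/s13.png')
a=cv2.resize(i[190:270,330:410],(400,400),interpolation=3);c=cv2.resize(j[280:360,245:325],(400,400),interpolation=3)
cv2.imwrite('pics/c13.png',np.hstack([a,c]))
E
```

```text
(no output)
```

View pics/c13.png

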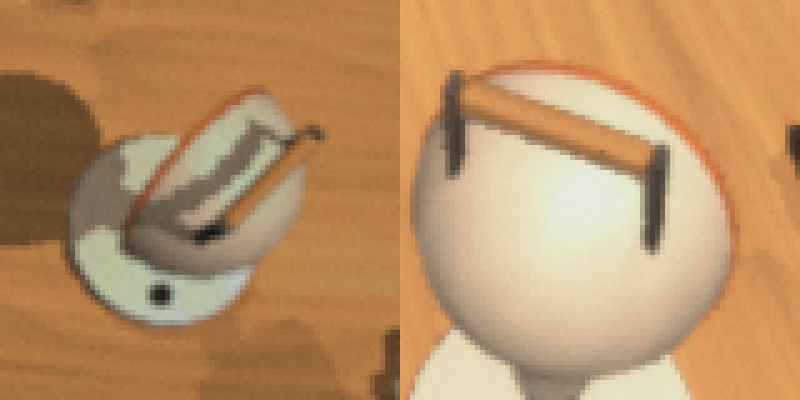

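The copper rim now faces up-left in the top view, toward the book. The bar ends are at crop (215,230) and (315,133) in the top view, and (55,83) and (257,155) in the side view.

```bash
python3 - <<'E'
from h import *
t=[(330+215/5,190+230/5),(330+315/5,190+133/5)]; s=[(245+55/5,280+83/5),(245+257/5,280+155/5)]
for n,P in(('top',t),('side',s)):
    a,b=[onz(n,*p,.263) for p in P]; d=a-b; print(n,a,b,np.hypot(*d[:2]),np.degrees(np.arctan2(d[1],d[0]))-90)
m=(onz('top',*t[0],.263)+onz('top',*t[1],.263))/2; print(m,np.degrees(np.arctan2(-.0225-m[1],.801-m[0])))
# stack & book re-check
im=cv2.cvtColor(cv2.imread('pics/t13.png'),cv2.COLOR_BGR2HSV).astype(int); H,Sa,V=im[...,0],im[...,1],im[...,2]
pg=(Sa<90)&(V>120); pg[:, :225]=0; pg[:,315:]=0; pg[:110]=0; pg[172:]=0
ys,xs=np.where(pg); r=cv2.minAreaRect(np.c_[xs,ys].astype(np.float32)); print(r,onz('top',*r[0],.016))
print(telemetry.observe()['time'])
E
```

```text
top [ 0.46617727 -0.3401308   0.263     ] [ 0.52798659 -0.39433549  0.263     ] 0.0822103371408253 48.750330456208275
side [ 0.47073205 -0.34348489  0.263     ] [ 0.52945731 -0.3938391   0.263     ] 0.07735763440111386 49.38842537545847
[ 0.49708193 -0.36723315  0.263     ] 48.60047512938514
((268.9339599609375, 145.01885986328125), (67.54488372802734, 52.515602111816406), 2.4895529747009277) [ 0.78478515 -0.01854069  0.016     ]
39.3667
```

```bash
python3 - <<'E'
from h import *
for n,a,b in(('top','t11','t13'),('side','s11','s13')):
    A,B=[cv2.imread(f'pics/{x}.png').astype(int) for x in(a,b)]
    for p in((.3865,.339,.09),(.554,.352,.04)):
        u,v=proj(n,p).round().astype(int); s=np.s_[v-16:v+17,u-16:u+17]; print(n,p,abs(A[s]-B[s]).mean().round(1))
j=cv2.imread('pics/s13.png')
for z in(.105,.08,.052): 
    u,v=proj('side',(.375,.308,z)).round().astype(int); print(cv2.cvtColor(j,cv2.COLOR_BGR2HSV)[v,u-5:u+6:5].tolist())
E
```

```text
top (0.3865, 0.339, 0.09) 20.8
top (0.554, 0.352, 0.04) 12.6
side (0.3865, 0.339, 0.09) 18.1
side (0.554, 0.352, 0.04) 42.6
[[11, 76, 81], [12, 68, 82], [16, 73, 80]]
[[15, 124, 113], [16, 124, 117], [16, 123, 116]]
[[10, 146, 105], [10, 144, 108], [11, 140, 109]]
```

```bash
python3 -c "
from cell import job
print(job.hand_in())"
```

```text
the job is handed in; nothing more can be done
None
```

I've handed the job in: red, yellow and slate cups nested on the cork mat, all three whole walnuts in the bowl, and the lamp's light within about 1° of the book's middle.

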